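# Unlock the probe slide and click it into its measuring notch

### The arm

A 6-joint arm with a two-finger parallel gripper is mounted at the origin on the work surface. World frame = base frame: x ahead of the robot, y to its left, z up, the work surface at z = 0. Lengths are in m, angles in rad, forces in N, time in s.
With the tool pointing down it reaches from about 0.375 to 0.9 m from the base axis. Payload 3.1 kg.
Tool frame: the origin (TCP) lies at the very end of the fingers, on their centre line; the grasp point (between the pads) lies 19 mm behind it (tcp_to_grasp is the distance from the TCP to the grasp point, in m); z points along the fingers, y is the direction in which the jaws open and shut (so a half turn about z gives the same grasp; the last joint's range is limited). The gripper opens to 85 mm and grips with 20 to 120 N. Pads are 22 mm wide; open, the fingers measure 114 mm over their backs; the gripper's body (76 mm by 85 mm) begins 54 mm behind the grasp point. The pads swing forward as they close: fully open they stand 13 mm farther back than shut.
Start: joints at [-1.315, 0.527, 1.433, -0, 1.181, -0.178], TCP at [0.263, -0.567, 0.231] pointing down, gripper open.
Joint ranges: [-3.08, 3.08], [-0.75, 2.2], [0.22, 2.44], [-1.43, 4.57], [0, 2.65], [-2.85, 2.85]. Speed limits (rad/s): [2.79, 2.79, 3.14, 3.14, 3.14, 3.14].

### API

Orientations are given as a unit quaternion [x, y, z, w].
In Python, from station import sense, snapshot, camera_info, sign_off, tcp_to_grasp gives the robot as it stands.
- The arm moves only by the shell command python3 -m inch 'ROWS' [FORCE]. ROWS is JSON, a list of rows, each a list of 3 entries, a list of its own where there are three numbers: the closure, from -1 (fully open) to 1 (shut), so that 0 is half open, then the shift along the tool's x, y, z normalised to -1 to 1, where 1 is 10 cm, then the turn, a rotation vector about the tool's x, y, z normalised to -1 to 1, where 1 is 360 degrees. In form: [[jaw, [dx, dy, dz], [ax, ay, az]], ...]. A call has 1 to 20 rows; each row is the pose to reach, as a shift and turn from the pose commanded when the call began, along the tool's axes at that moment, turning the shorter way round; what a row does not reach only later rows make up. A row lasts 1/10 s, in which the tool goes at most 50 mm and 8.59 degrees, less where a joint would pass 70% of its speed; a pose out of reach is approached as far as the arm can. A call with a number of a shift or a turn outside -1 to 1 is refused whole. A call with a gripper value outside its range is refused whole. The fingers move at their own pace and stop on an object; FORCE is the grip in N (left out, the last holds). Time passes only in rows, so rows that repeat a pose let the fingers close. It gives the time, the measured TCP pose, the force and the opening at its end, in the units of the state.
- sense(): the state, without advancing time (a new reading comes with each control period).
- snapshot(name): name is "scene" or "top" or "wrist"; returns (picture, depth): 400x640x3 uint8, blue, green, red; 400x640 float32, m along the optical axis (not along the pixel's ray), 0 where there is no reading.
- camera_info(name): a dict with "K" (3x3 intrinsics, pixels), "origin" and "orientation" of the camera in the world. Camera axes: x right, y down, z forward; pixel columns grow to the right and rows downward; lengths in m; the calibration is good to about 2 mm. A picture is of the moment at which its call begins: read the wrist's pose just before it. camera_info takes no time and is no camera call; for the wrist camera it gives the pose at the moment of the call.
- sign_off(): hands the job in, once; it reports no verdict.
The state is a dict: "t": time; "q": joint angles; "qd": joint speeds; "tau": joint torques, N m; "tcp_pos": TCP position; "tool_rot": TCP orientation; "force": force on the tool from outside, world axes, zero at the start; "ft_torque": the same for the moment, N m; "finger_gap": opening from 0.0 (shut) to 1.0 (fully open).
Only numpy, scipy, OpenCV 4.12 (cv2) and the standard library are available. Lean on these libraries where they do the work, as an engineer would, in place of code of your own. Each camera call takes 0.05 s, during which the arm holds its last target.

### The job

The probe carriage of this magnet test bench is locked by a red collar on a post: lift the collar up off its post and set it down in the blue tray without dropping it. Then grip the carriage's black knob and slide the carriage along its rail towards the magnet until its spring ball clicks into the notch of the orange index block, and finish while still gripping the knob from both sides, with the carriage resting in the notch. Leave the other loose things where they are.

Things in the scene. Friction and masses are not known exactly. Their poses are not given: they have to be found in the camera images.
- bench: Fixed bench: dark grey metal plate 180 x 440 x 12 mm (x -80 to 100, y -220 to 220 mm), steel rail along its own y axis, brown and orange magnet (130 mm wide, 140 mm high) at the +y end from y = 118 mm. Origin on the table under the rail's centre line, z up; turned up to 0.2 rad on the table. The collar's post stands at x -58, y -20 mm.
- post_top (a point): Top of the collar's upright post, 96 mm above the table: a 12 mm pin, 50 mm long, on a shoulder 24 mm in diameter that is 46 mm above the table.
- collar_center (a point): Centre (half-way up) of the loose red collar, a painted ring: outer diameter 44, bore 18, height 40 mm, about 0.11 kg, axis along z. At the start it sits on the post's shoulder, centre 66 mm above the table, pin 10 mm above its top; lift it 50 mm to clear the pin. There it stops the carriage before the notch. Grip it across its outside, any direction; parts on its rail side are below 58 mm.
- tray: Fixed blue open tray 130 (x) x 150 (y) x 30 mm high, walls and floor 4 mm. Origin at the centre of its underside; its axes are parallel to the world's. Stands on the left or on the right in front of the bench, the black lab jack on the other side.
- knob_center (a point): Centre of the black square knob on top of the grey carriage, moving with it: 24 x 24 mm, 52 mm high, made of a rear (carriage_c0) and a front half (carriage_c1), sides parallel to the bench axes; centre 77 mm, top 103 mm above the table. The carriage around it is below 58 mm. A thin probe rod runs from the carriage towards the magnet, top 42 mm above the table.
- carriage (a joint): Travel of the carriage along the bench's +y axis, towards the magnet, in m: 0 at the rail's outer end, 0.18 at the other stop. Knob centre at bench y = -0.150 + this value. Friction about 1.2 N plus light damping.
- ball (a point): Centre of the 8 mm steel ball of the brass spring plunger under the carriage's side arm, 45 mm to the bench's +x side of the knob's centre and level with it along the rail; axes as the bench.
- notch (a point): Middle of the notch in the top of the orange index block beside the rail, 25 mm above the table, axes as the bench; white line on its tab. Its place varies: carriage value 0.115 to 0.16. Ramps 17 mm long lead up (about 5 N), then 6 mm of flat (3 N), then the notch, 10 mm wide, 3.5 mm deep: in it the ball pulls the carriage to the middle and resists leaving with about 10 N.
- lab_jack: Fixed black lab jack 120 x 130 mm with an aluminium block on it, 96 mm high in all; origin at the centre of its underside.
- resistor_a: Gold-coloured finned resistor 44 x 98 x 23 mm, loose, origin at the centre of its underside; a bystander, to be left where it is
- resistor_b: A second gold-coloured finned resistor of the same size; a bystander, to be left where it is
- spacer: Brass spacer 24 mm in diameter, 26 mm high, loose on the bench plate, origin at the centre of its underside; a bystander, to be left where it is
- screw_jar: White screw jar 54 mm in diameter, 70 mm high, origin at the centre of its underside; a bystander, to be left where it is
- block: Aluminium slotted block 50 x 40 x 30 mm, origin at the centre of its underside; a bystander, to be left where it is
- driver: Screwdriver with green handle, lying on the table; a bystander, to be left where it is
- collar: The same red collar; origin at the centre of its underside.
There are look-alikes about, which are no part of the job. There is more than one size of the tray; the job needs the larger. Of the things that look like the collar, the larger one is meant.

How it is judged:
On the way, in this order (a step that is already met when the one before it is completed fails the run):
1. the collar is lifted by the fingers, clear above its post (z of collar_center in the frame of bench above 0.117 m and contact force between the fingers and collar above 0.5 N), for 0.1 s.
2. the collar lies in the tray, let go and at rest (x of collar_center in the frame of tray between -0.05 and 0.05 m and y of collar_center in the frame of tray between -0.06 and 0.06 m and z of collar_center in the frame of tray below 0.036 m and contact force between the fingers and collar below 0.1 N and linear speed of collar below 0.03 m/s), for 0.2 s.
3. the carriage is in the notch with the knob gripped from both sides (y of ball in the frame of notch between -0.003 and 0.003 m and contact force between the fingers and carriage_c0 above 1.5 N and contact force between the fingers and carriage_c1 above 1.5 N), for 0.3 s.
At the end, for the whole second after the job is handed in: The ball is within 3 mm of the notch's middle along the rail and the carriage is still, the fingers press on both halves of the knob (more than 1.5 N each), and the red collar lies released and at rest on the tray's floor (all of step 2 and all of step 3 and velocity of joint carriage between -0.01 and 0.01 m/s); the arm keeps its last pose, push and grip.
It fails at once if another loose thing was moved more than 30 mm (distance of any of resistor_a, resistor_b, spacer, screw_jar, block, driver from where it was at the start of the episode above 0.03 m).
It fails at once if the collar was dropped or thrown (moving faster than 0.9 m/s out of the fingers) (linear speed of collar above 0.9 m/s and contact force between the fingers and collar below 0.05 N).
It also fails if it takes over 59 s, if anything falls off the work surface, if the arm or the gripper's body presses on something with over 40 N, if the wrist force passes 120 N, or if a joint passes its speed limit or range.

## Working session

There is one attempt and no reset: what is moved stays moved. The work goes in short steps, Python scripts to look and compute and a shell command to move; the robot and the scene stay as the last step left them, time stands still between calls to the robot, and variables do not carry over. Pictures are saved under pics/ and viewed, and the job is handed in when it is done.

```bash
mkdir -p pics; ls
python3 - <<'E'
from station import *
import cv2,numpy as np
print(sense()); print(tcp_to_grasp)
for n in ["scene","top"]:
    im,d=snapshot(n); cv2.imwrite(f"pics/{n}0.png",im); np.savez(f"pics/{n}0.npz",im=im,d=d)
    print(n,camera_info(n))
E
```

```text
pics
{'t': 0.0, 'q': array([-1.31451150e+00,  5.28491480e-01,  1.43391544e+00,  2.54755616e-05,
        1.18138828e+00, -1.78528638e-01]), 'qd': array([-1.89660035e-03, -1.88087812e-03,  1.44095094e-04,  9.83610513e-04,
        7.84644893e-04, -1.48854926e-05]), 'tau': array([-3.53633543e-03, -4.42363644e+01, -1.78027833e+01, -4.53900520e-04,
        8.43055575e-03, -4.78518004e-06]), 'tcp_pos': array([ 0.26310731, -0.56612756,  0.23031389]), 'tool_rot': array([ 9.76460549e-01,  2.15693264e-01, -3.10347675e-05, -1.10090061e-03]), 'force': array([-0.01633901,  0.36199047, -0.25054905]), 'ft_torque': array([ 0.0024587 , -0.00678681,  0.01378222]), 'finger_gap': 0.9956655799876428}
0.0187
scene {'K': array([[378.05359592,   0.        , 318.60756462],
       [  0.        , 378.05359592, 200.92760957],
       [  0.        ,   0.        ,   1.        ]]), 'origin': array([1.21249422, 0.51081789, 0.76770308]), 'orientation': array([ 0.41209864,  0.78860139, -0.40902798, -0.20243188])}
top {'K': array([[481.70759787,   0.        , 315.63332725],
       [  0.        , 481.70759787, 204.41455615],
       [  0.        ,   0.        ,   1.        ]]), 'origin': array([ 0.16611165, -0.00392669,  1.44994098]), 'orientation': array([-0.68942592,  0.71504749, -0.08098565,  0.08270624])}
```

View pics/scene0.png

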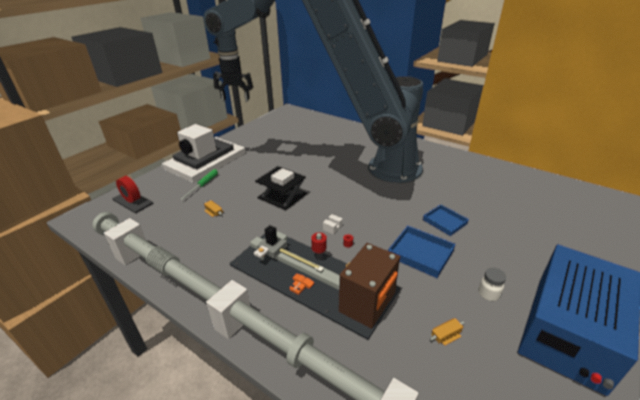

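View pics/top0.png

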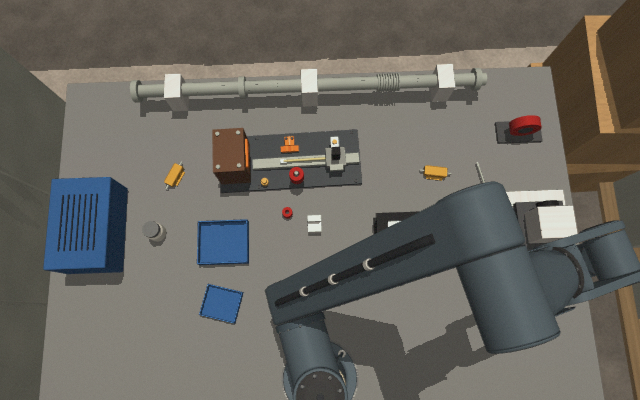

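The top view shows the bench at (290,160), with the red collar at (296,174), knob at (335,150), orange index block at (289,144) and large tray at (223,242). The small decoys are a red ring at (287,212) and a small tray at (221,304). The jack is near (390,222).

```bash
cat > h.py <<'E'
from station import *
import cv2,numpy as np
from scipy.spatial.transform import Rotation as R
def cam(n,ci=None):
    c=ci or camera_info(n); return c["K"],np.array(c["origin"]),R.from_quat(c["orientation"]).as_matrix()
def onz(n,uv,z,ci=None):
    K,o,M=cam(n,ci); uv=np.atleast_2d(np.array(uv,float))
    d=(M@np.linalg.inv(K)@np.c_[uv,np.ones(len(uv))].T).T
    return o+d*((z-o[2])/d[:,2])[:,None]
def cloud(n,D,ci=None):
    K,o,M=cam(n,ci); v,u=np.indices(D.shape)
    p=np.stack([(u-K[0,2])/K[0,0]*D,(v-K[1,2])/K[1,1]*D,D],-1)
    return p@M.T+o
def proj(n,P,ci=None):
    K,o,M=cam(n,ci); p=(np.atleast_2d(P)-o)@M@K.T; return p[:,:2]/p[:,2:]
E
python3 - <<'E'
from h import *
for n in ["top","scene"]:
    f=np.load(f"pics/{n}0.npz"); im,d=f["im"],f["d"]; P=cloud(n,d)
    hsv=cv2.cvtColor(im,cv2.COLOR_BGR2HSV); H,S,V=cv2.split(hsv)
    ms=dict(red=((H<6)|(H>174))&(S>170)&(V>60),orange=(H>6)&(H<14)&(S>170)&(V>120),blue=(H>100)&(H<125)&(S>120),gold=(H>14)&(H<26)&(S>120)&(V>120),dark=(V<70)&(P[...,2]<.03)&(P[...,2]>.006))
    for k,m in ms.items():
        c,l,s,ce=cv2.connectedComponentsWithStats(m.astype(np.uint8))
        for i in range(1,c):
            if s[i,4]>25:
                q=P[l==i]; print(n,k,s[i],ce[i].round(1),"med",np.median(q,0).round(3),"lo",np.percentile(q,2,0).round(3),"hi",np.percentile(q,98,0).round(3))
                if k=="dark" and s[i,4]>500:
                    print(cv2.minAreaRect(q[:,:2].astype(np.float32)))
    cv2.imwrite(f"pics/{n}crop.png",cv2.resize(im[110:260,180:400] if n=="top" else im[180:340,200:480],None,fx=3.0 if n=="top" else 2.8,fy=3.0 if n=="top" else 2.8,interpolation=cv2.INTER_CUBIC))
E
```

```text
top red [510 116  31  19 386] [525.  123.6] med [ 0.715 -0.645  0.089] lo [ 0.705 -0.693  0.03 ] hi [ 0.735 -0.614  0.103]
top red [289 167  15  17 161] [296.3 174.9] med [0.579 0.048 0.085] lo [0.563 0.028 0.06 ] hi [0.604 0.066 0.093]
top red [283 207   9  11  66] [286.9 211.9] med [0.482 0.081 0.028] lo [0.469 0.069 0.015] hi [0.496 0.093 0.034]
top orange [245 139   3  28  70] [246.2 151.2] med [0.652 0.192 0.109] lo [0.606 0.189 0.104] hi [0.688 0.196 0.116]
top orange [281 143  18   9 104] [289.  147.9] med [0.688 0.071 0.023] lo [0.677 0.045 0.017] hi [0.7   0.096 0.03 ]
top blue [  44  177   83   97 6375] [ 85.7 225.6] med [0.44  0.635 0.136] lo [0.322 0.574 0.027] hi [0.574 0.739 0.142]
top blue [ 197  220   52   45 2184] [222.7 241.8] med [0.401 0.279 0.005] lo [ 0.336  0.202 -0.001] hi [0.462 0.348 0.033]
top blue [ 200  284   43   39 1158] [221.  303.2] med [0.219 0.282 0.004] lo [ 0.17   0.227 -0.003] hi [0.267 0.336 0.024]
top gold [ 585   16   30  117 1383] [598.3  74.3] med [ 0.942 -1.004 -0.084] lo [ 0.747 -1.061 -0.092] hi [ 1.182 -0.979 -0.076]
top gold [531  63  1
[... 6067 characters left out ...]
ene dark [114 196  38  16 215] [136.3 203.1] med [ 0.723 -0.622  0.011] lo [ 0.689 -0.711  0.007] hi [ 0.753 -0.588  0.025]
scene dark [284 238  61  36 680] [314.8 255.9] med [0.589 0.046 0.013] lo [ 0.565 -0.063  0.01 ] hi [0.608 0.127 0.022]
((0.5853733420372009, 0.028044886887073517), (0.050253987312316895, 0.2089989334344864), 1.537361741065979)
scene dark [ 230  247  171   92 3369] [306.8 291.1] med [0.711 0.107 0.013] lo [ 0.606 -0.132  0.007] hi [0.742 0.289 0.025]
((0.6522260904312134, 0.07203935086727142), (0.18056541681289673, 0.4380021095275879), 1.9813649654388428)
scene dark [585 381  10   9  30] [590.4 385. ] med [0.58  0.713 0.015] lo [0.577 0.706 0.007] hi [0.582 0.719 0.029]
```

View pics/topcrop.png

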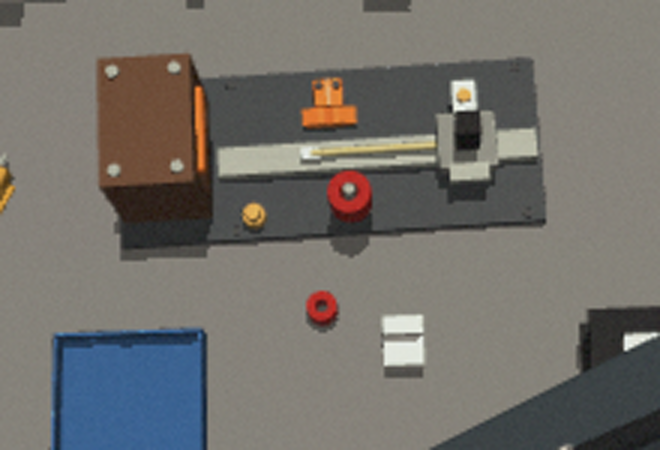

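View pics/scenecrop.png

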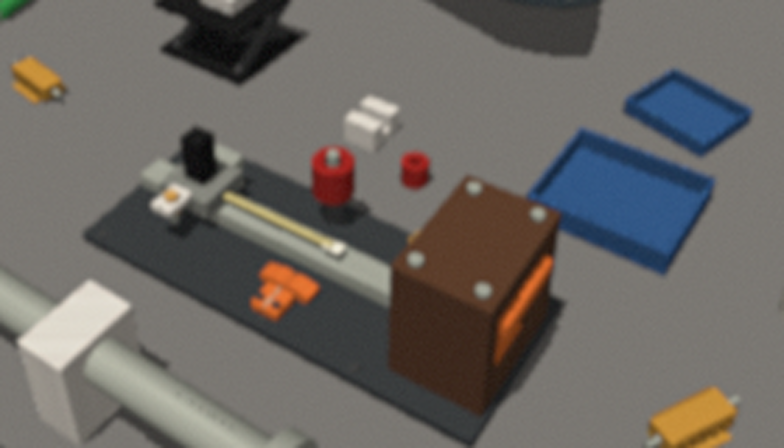

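Run:
```python
from h import *
f=np.load("pics/top0.npz"); im,d=f["im"],f["d"]; P=cloud("top",d)
g=np.load("pics/scene0.npz"); im2,d2=g["im"],g["d"]; P2=cloud("scene",d2)
def hs(im): return cv2.split(cv2.cvtColor(im,cv2.COLOR_BGR2HSV))
for n,I,Q in (("top",im,P),("scene",im2,P2)):
    H,S,V=hs(I); Z=Q[...,2]; X=Q[...,0];Y=Q[...,1]
    red=((H<6)|(H>174))&(S>170)&(abs(X-.58)<.06)&(abs(Y-.05)<.05)&(Z>.08)
    q=Q[red]; print(n,"collar top",q.mean(0).round(4),cv2.minEnclosingCircle(q[:,:2].astype(np.float32)))
    pin=(abs(X-.585)<.03)&(abs(Y-.05)<.03)&(S<80)&(Z>.084)
    print("pin",pin.sum(), Q[pin].mean(0).round(4) if pin.any() else 0)
    kn=(V<60)&(Z>.09)&(Z<.12)&(abs(X-.65)<.05)&(abs(Y+.05)<.08)
    q=Q[kn]; print("knob",kn.sum(),q.mean(0).round(4),cv2.minAreaRect(q[:,:2].astype(np.float32)))
    og=(H>4)&(H<16)&(S>150)&(abs(X-.69)<.06)&(abs(Y-.07)<.06)&(Z<.04)
    q=Q[og]; print("orange",q.mean(0).round(4),cv2.minAreaRect(q[:,:2].astype(np.float32)))
    bl=(H>100)&(H<125)&(S>120)&(abs(X-.4)<.1)&(abs(Y-.28)<.1)
    q=Q[bl]; print("tray",cv2.minAreaRect(q[:,:2].astype(np.float32)))
    sh=(Z>.006)&(Z<.02)&(V<90)&(abs(X-.65)<.13)&(abs(Y-.07)<.26)
    q=Q[sh]; print("plate",cv2.minAreaRect(q[:,:2].astype(np.float32)))
```

```text
top collar top [0.5835 0.0479 0.0862] ((0.5841857194900513, 0.048237014561891556), 0.021801253780722618)
pin 16 [0.5832 0.0488 0.0944]
knob 69 [ 0.6439 -0.0711  0.1027] ((0.645352840423584, -0.07075901329517365), (0.021030401811003685, 0.024935103952884674), 87.44129180908203)
orange [0.6958 0.0694 0.0228] ((0.7024897933006287, 0.06941608339548111), (0.054875221103429794, 0.0536206029355526), 1.5710989236831665)
tray ((0.3991906940937042, 0.2756713032722473), (0.1299770623445511, 0.14981476962566376), 0.23879531025886536)
plate ((0.6422586441040039, 0.06998606026172638), (0.2011231631040573, 0.43913379311561584), 1.1004990339279175)
scene collar top [0.5907 0.0543 0.0857] ((0.5856892466545105, 0.050292544066905975), 0.019940514117479324)
pin 21 [0.5847 0.0497 0.093 ]
knob 74 [ 0.6481 -0.0677  0.1004] ((0.6458786129951477, -0.0697491392493248), (0.02304932288825512, 0.021833769977092743), 2.1321585178375244)
orange [0.6979 0.0729 0.0222] ((0.6968253254890442, 0.06980900466442108), (0.061315760016441345, 0.06258856505155563), 11.491514205932617)
tray ((0.39887091517448425, 0.27770739793777466), (0.1342160552740097, 0.14854025840759277), 0.4926634728908539)
plate ((0.6507877707481384, 0.07078495621681213), (0.1833384931087494, 0.43967071175575256), 1.600504994392395)
```

```bash
python3 -m inch '[[-1,[0.3,-0.3,0],[0,0,0.0218]],[-1,[0.6,-0.6,0],[0,0,0.043]],[-1,[1,-1,0],[0,0,0.0636]],[-1,[1,-1,0],[0,0,0.0636]]]'
```

```text
t: 0.5
tcp_pos: [0.3123, -0.4273, 0.2304]
tool_rot: [1.0, 0.018, -0.001, -0.004]
force: [-0.6, 0.4, -0.2]
finger_gap: 0.998
```

```bash
for i in 1; do python3 -m inch '[[-1,[0.3,-0.475,0],[0,0,0]],[-1,[0.6,-0.95,0],[0,0,0]]]'; done
python3 -m inch '[[-1,[0.3,-0.475,0],[0,0,0]],[-1,[0.6,-0.95,0],[0,0,0]]]'
python3 -m inch '[[-1,[0.3,-0.475,0],[0,0,0]],[-1,[0.6,-0.95,0],[0,0,0]]]'
python3 -m inch '[[-1,[0.3,-0.475,0],[0,0,0]],[-1,[0.6,-0.95,0],[0,0,0]],[-1,[0.6,-0.95,0],[0,0,0]],[-1,[0.6,-0.95,0],[0,0,0]]]'
```

```text
t: 0.7
tcp_pos: [0.3626, -0.3477, 0.2312]
tool_rot: [1.0, 0.017, 0.0, 0.0]
force: [0.5, 0.2, -0.1]
finger_gap: 0.998
t: 0.9
tcp_pos: [0.4134, -0.2602, 0.2312]
tool_rot: [1.0, 0.018, 0.0, 0.0]
force: [0.5, -0.9, -0.2]
finger_gap: 0.998
t: 1.1
tcp_pos: [0.464, -0.1737, 0.2313]
tool_rot: [1.0, 0.018, 0.0, 0.0]
force: [0.2, 0.1, -0.4]
finger_gap: 1.002
t: 1.5
tcp_pos: [0.5204, -0.0765, 0.231]
tool_rot: [1.0, 0.02, -0.0, 0.0]
force: [-0.0, -0.9, -0.6]
finger_gap: 0.999
```

Run:
```python
from h import *
s=sense(); print(s["tcp_pos"],s["tool_rot"]); ci=camera_info("wrist"); print(ci)
im,d=snapshot("wrist"); cv2.imwrite("pics/w1.png",im); np.savez("pics/w1.npz",im=im,d=d,K=ci["K"],origin=ci["origin"],orientation=ci["orientation"])
```

```text
[ 0.52043212 -0.07651393  0.23104645] [ 9.99802776e-01  1.98591127e-02 -4.22160665e-05  1.52011629e-04]
{'K': array([[291.38466526,   0.        , 314.20033897],
       [  0.        , 291.38466526, 198.8502068 ],
       [  0.        ,   0.        ,   1.        ]]), 'origin': array([ 0.60390017, -0.07336114,  0.37407119]), 'orientation': array([ 0.71104698, -0.68376504, -0.11352312,  0.1182796 ])}
```

View pics/w1.png

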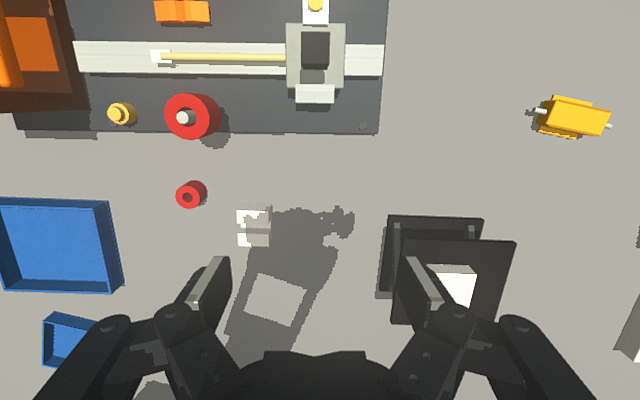

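The wrist view shows the collar at (190,117), its pin at (185,118), the knob at (316,50) and the index block at the top edge, (182,10). I'll measure these.

```bash
cat > wm.py <<'E'
from h import *
import sys
f=np.load(sys.argv[1]); im,d=f["im"],f["d"]; ci={k:f[k] for k in("K","origin","orientation")}
Q=cloud("wrist",d,ci); H,S,V=cv2.split(cv2.cvtColor(im,cv2.COLOR_BGR2HSV)); X,Y,Z=Q[...,0],Q[...,1],Q[...,2]
def rect(n,m):
    q=Q[m]
    if len(q)>5: print(n,len(q),q.mean(0).round(4),"z",np.median(q[:,2]).round(4),cv2.minAreaRect(q[:,:2].astype(np.float32)))
red=((H<6)|(H>174))&(S>150)&(Z>.08)&(X>.5)&(Z<.2); rect("collar top",red)
if red.any(): print(cv2.minEnclosingCircle(Q[red][:,:2].astype(np.float32)))
rect("pin",(np.hypot(X-.585,Y-.049)<.025)&(S<80)&(Z>.09)&(Z<.1))
rect("knob",(V<90)&(Z>.098)&(Z<.108)&(abs(X-.645)<.04))
rect("orange",(H>4)&(H<18)&(S>150)&(abs(X-.69)<.06)&(abs(Y-.07)<.06)&(Z<.05))
rect("orangetop",(H>4)&(H<18)&(S>150)&(abs(X-.69)<.06)&(abs(Y-.07)<.06)&(Z<.05)&(Z>.02))
rect("tray",(H>100)&(H<125)&(S>120)&(abs(X-.4)<.1)&(abs(Y-.28)<.1))
rect("plate",(Z>.006)&(Z<.018)&(V<110)&(abs(X-.65)<.13)&(abs(Y-.07)<.26))
rect("rail",(Z>.02)&(Z<.04)&(S<60)&(V>130)&(abs(X-.64)<.03)&(Y>-.02))
E
python3 wm.py pics/w1.npz
```

```text
collar top 1336 [0.5843 0.0468 0.0861] z 0.0862 ((0.5835743546485901, 0.04705443233251572), (0.04202096164226532, 0.0425286628305912), 84.17467498779297)
((0.5839253067970276, 0.04733254760503769), 0.021804574877023697)
pin 156 [0.5839 0.0462 0.0953] z 0.0958 ((0.5836103558540344, 0.046744443476200104), (0.011201814748346806, 0.010922231711447239), 87.8142318725586)
knob 178 [ 0.639  -0.0733  0.1033] z 0.1033 ((0.6441896557807922, -0.07217984646558762), (0.022673027589917183, 0.022885790094733238), 1.9109770059585571)
orange 772 [0.6848 0.0756 0.0227] z 0.0234 ((0.6870699524879456, 0.07124333828687668), (0.021073298528790474, 0.061659879982471466), 2.198415994644165)
orangetop 673 [0.6856 0.0761 0.0237] z 0.0236 ((0.6860989928245544, 0.06835871934890747), (0.01868915744125843, 0.056088656187057495), 1.6046394109725952)
tray 9625 [0.3934 0.2856 0.0097] z 0.0048 ((0.3990696966648102, 0.27467283606529236), (0.15059053897857666, 0.1312597692012787), 89.89600372314453)
plate 12201 [0.6121 0.1015 0.0124] z 0.0123 ((0.6290631294250488, 0.06973668932914734), (0.1389675885438919, 0.4412105083465576), 2.088982343673706)
rail 4984 [0.6403 0.09   0.0285] z 0.0283 ((0.6408534646034241, 0.08224285393953323), (0.03040917031466961, 0.20497319102287292), 1.591047763824463)
```

```bash
python3 -m inch '[[-1,[0.35,-0.475,0],[0,0,0]],[-1,[0.685,-0.95,0],[0,0,0]],[-1,[0.685,-0.95,0.2],[0,0,0]],[-1,[0.685,-0.95,0.2],[0,0,0]],[-1,[0.685,-0.95,0.2],[0,0,0]]]'
python3 - <<'E'
from h import *
s=sense(); t=s["tcp_pos"]; print(t); M=R.from_quat(s["tool_rot"]).as_matrix(); print(M.T@(np.array([.584,.0475,.055])-t))
E
```

```text
t: 2.05
tcp_pos: [0.5838, 0.0176, 0.2107]
tool_rot: [1.0, 0.017, -0.001, 0.0]
force: [-0.3, -0.1, -0.7]
finger_gap: 1.002
[0.58381506 0.01760811 0.21066297]
[ 0.00160309 -0.0299534   0.155643  ]
```

```bash
python3 -m inch '[[-1,[0.016,-0.3,0.1],[0,0,0]],[-1,[0.016,-0.3,0.4],[0,0,0]],[-1,[0.016,-0.3,0.6],[0,0,0]],[-1,[0.016,-0.3,0.75],[0,0,0]],[-1,[0.016,-0.3,0.75],[0,0,0]],[-1,[0.016,-0.3,0.75],[0,0,0]],[-1,[0.016,-0.3,0.75],[0,0,0]]]'
python3 - <<'E'
from h import *
s=sense(); ci=camera_info("wrist"); im,d=snapshot("wrist"); cv2.imwrite("pics/w2.png",im); np.savez("pics/w2.npz",im=im,d=d,K=ci["K"],origin=ci["origin"],orientation=ci["orientation"])
t=s["tcp_pos"]; print(t); M=R.from_quat(s["tool_rot"]).as_matrix(); print(M.T@(np.array([.584,.0475,.055])-t))
E
python3 wm.py pics/w2.npz
```

```text
t: 2.75
tcp_pos: [0.5861, 0.0484, 0.1378]
tool_rot: [1.0, 0.017, 0.001, 0.0]
force: [0.7, -0.8, -0.2]
finger_gap: 1.0
[0.58612866 0.04836578 0.1377552 ]
[-0.00235861  0.00074977  0.08275009]
collar top 2143 [0.5858 0.0478 0.0861] z 0.0862 ((0.5841585397720337, 0.047610681504011154), (0.042716626077890396, 0.042731381952762604), 37.453697204589844)
((0.5838803052902222, 0.04742416739463806), 0.021966518834233284)
pin 242 [0.5849 0.0477 0.0954] z 0.096 ((0.5841712355613708, 0.047746241092681885), (0.011055275797843933, 0.01152808777987957), 36.43973922729492)
knob 1728 [ 0.6453 -0.0708  0.103 ] z 0.1032 ((0.6449958086013794, -0.07232185453176498), (0.023887403309345245, 0.025321342051029205), 1.2796603441238403)
orange 1185 [0.6925 0.0749 0.0222] z 0.0229 ((0.7019894123077393, 0.07026256620883942), (0.05037194862961769, 0.05783058702945709), 1.8826658725738525)
orangetop 1063 [0.6931 0.0752 0.0232] z 0.0231 ((0.70172119140625, 0.06940466910600662), (0.04893280565738678, 0.05583967640995979), 2.2782886028289795)
tray 7373 [0.4248 0.2984 0.0149] z 0.0138 ((0.39959821105003357, 0.275716096162796), (0.15078231692314148, 0.13159950077533722), 89.78743743896484)
plate 42704 [0.6745 0.0349 0.0124] z 0.0123 ((0.6511717438697815, 0.058025822043418884), (0.17904150485992432, 0.4169975817203522), 1.6457759141921997)
rail 7290 [0.6413 0.0901 0.0286] z 0.0283 ((0.6405632495880127, 0.08226983994245529), (0.03029811382293701, 0.20512054860591888), 1.5965957641601562)
```

View pics/w2.png

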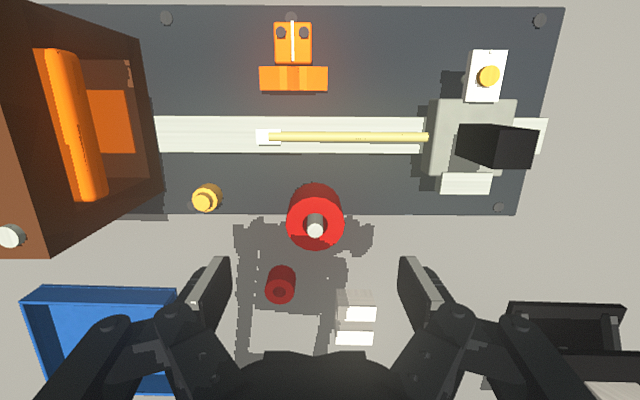

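The collar is centred between the open jaws at (315,215). The white index line is at (292,43), the ball plunger top at (489,76) and the knob top at about (465,140). Next I'll descend and grip.

```bash
python3 -m inch '[[-1,[-0.02,0,0.3],[0,0,0]],[-1,[-0.02,0,0.6],[0,0,0]],[-1,[-0.02,0,0.83],[0,0,0]],[-1,[-0.02,0,0.83],[0,0,0]],[-1,[-0.02,0,0.83],[0,0,0]],[-1,[-0.02,0,0.83],[0,0,0]]]'
python3 - <<'E'
from h import *
f=np.load("pics/w2.npz"); im,d=f["im"],f["d"]; ci={k:f[k] for k in("K","origin","orientation")}
Q=cloud("wrist",d,ci); H,S,V=cv2.split(cv2.cvtColor(im,cv2.COLOR_BGR2HSV))
m=np.zeros(H.shape,bool); m[22:64,280:305]=True; w=m&(S<90)&(V>170)
q=Q[w]; print("line",w.sum(),q.mean(0),q.min(0),q.max(0)); v,u=np.nonzero(w); print(u.mean(),v.min(),v.max())
# plunger brass top
m=np.zeros(H.shape,bool); m[60:92,470:510]=True; w=m&(S>120); print("plunger",Q[w].mean(0),Q[w].min(0),Q[w].max(0),cv2.minEnclosingCircle(Q[w][:,:2].astype(np.float32)))
m=np.zeros(H.shape,bool); m[40:110,455:515]=True; w=m&(S<40)&(V>150)&(Q[...,2]>.03);print("arm",cv2.minAreaRect(Q[w][:,:2].astype(np.float32)),np.median(Q[w][:,2]))
E
```

```text
t: 3.4
tcp_pos: [0.5848, 0.0493, 0.055]
tool_rot: [1.0, 0.018, 0.002, 0.0]
force: [0.3, -1.1, 0.4]
finger_gap: 0.996
line 116 [0.71270031 0.06984795 0.02385022] [0.69899872 0.06887174 0.02140899] [0.7259872  0.07081682 0.02548965]
292.0086206896552 22 60
plunger [ 0.68929776 -0.06901724  0.06183226] [ 0.66924836 -0.07742774  0.05452421] [0.6957735  0.05105619 0.28098053] ((0.6803187727928162, -0.013085262849926949), 0.06518978625535965)
arm ((0.6852728724479675, -0.023940525949001312), (0.03981923311948776, 0.1509593427181244), 1.8697532415390015) 0.05494781054339218
```

```bash
python3 -m inch '[[-1,[-0.005,0.017,0],[0,0,0]],[0,[-0.005,0.017,0],[0,0,0]],[1,[-0.005,0.017,0],[0,0,0]],[1,[-0.005,0.017,0],[0,0,0]],[1,[-0.005,0.017,0],[0,0,0]],[1,[-0.005,0.017,0],[0,0,0]],[1,[-0.005,0.017,0],[0,0,0]],[1,[-0.005,0.017,0],[0,0,0]]]' 40
```

```text
t: 4.2
tcp_pos: [0.5831, 0.0477, 0.0539]
tool_rot: [1.0, 0.018, 0.0, 0.0]
force: [-1.2, -0.5, 5.6]
finger_gap: 0.496
```

```bash
python3 -m inch '[[1,[0,0,-0.1],[0,0,0]],[1,[0,0,-0.3],[0,0,0]],[1,[0,0,-0.5],[0,0,0]],[1,[0,0,-0.7],[0,0,0]],[1,[0,0,-0.9],[0,0,0]],[1,[0,0,-0.9],[0,0,0]],[1,[0,0,-0.9],[0,0,0]],[1,[0,0,-0.9],[0,0,0]]]'
python3 - <<'E'
from h import *
s=sense(); im,d=snapshot("wrist"); cv2.imwrite("pics/w3.png",im)
t=s["tcp_pos"]; print(t); M=R.from_quat(s["tool_rot"]).as_matrix(); print(M.T@(np.array([.399,.276,.13])-t))
E
```

```text
t: 5.0
tcp_pos: [0.5819, 0.0479, 0.1421]
tool_rot: [1.0, 0.018, -0.001, -0.0]
force: [-0.1, -0.4, -1.1]
finger_gap: 0.49
[0.58187696 0.04787136 0.14213713]
[-0.17472004 -0.23440682  0.01266168]
```

View pics/w3.png

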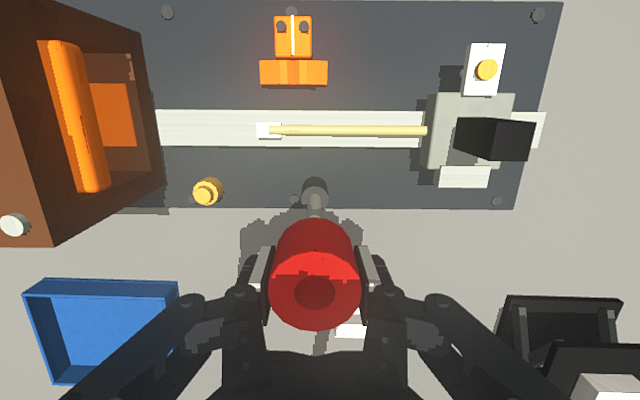

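```bash
python3 -m inch '[[1,[-0.2,-0.1,0],[0,0,0]],[1,[-0.5,-0.3,0],[0,0,0]],[1,[-0.9,-0.6,0],[0,0,0]],[1,[-0.9,-0.6,0],[0,0,0]]]'
python3 -m inch '[[1,[-0.35,-0.35,0],[0,0,0]],[1,[-0.7,-0.7,0],[0,0,0]],[1,[-0.85,-0.9,0],[0,0,0]],[1,[-0.85,-0.9,0],[0,0,0]]]'
python3 -m inch '[[1,[0,-0.35,0],[0,0,0]],[1,[0,-0.7,0.0],[0,0,0]],[1,[0,-0.84,0],[0,0,0]],[1,[0,-0.84,0],[0,0,0]],[1,[0,-0.84,0],[0,0,0]]]'
python3 - <<'E'
from h import *
s=sense(); im,d=snapshot("wrist"); cv2.imwrite("pics/w4.png",im)
t=s["tcp_pos"]; print(t); M=R.from_quat(s["tool_rot"]).as_matrix(); print(M.T@(np.array([.399,.276,.016])-t))
E
```

```text
t: 5.45
tcp_pos: [0.4815, 0.1071, 0.1414]
tool_rot: [1.0, 0.019, -0.007, -0.001]
force: [-0.4, -0.8, -1.8]
finger_gap: 0.496
t: 5.85
tcp_pos: [0.3989, 0.193, 0.1425]
tool_rot: [1.0, 0.02, -0.002, 0.0]
force: [0.4, -0.6, -1.3]
finger_gap: 0.498
t: 6.35
tcp_pos: [0.3999, 0.2747, 0.1428]
tool_rot: [1.0, 0.018, -0.0, 0.0]
force: [-0.2, 0.4, -1.7]
finger_gap: 0.495
[0.39989027 0.27470963 0.14282526]
[-0.00072138 -0.00144302  0.12682468]
```

View pics/w4.png

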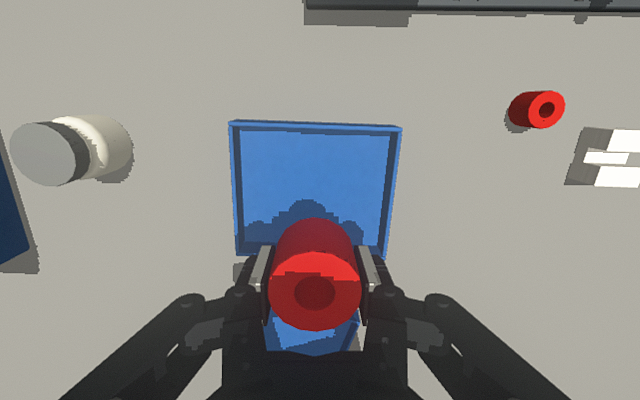

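```bash
python3 -m inch '[[1,[0,-0.01,0.2],[0,0,0]],[1,[0,-0.01,0.5],[0,0,0]],[1,[0,-0.01,0.8],[0,0,0]],[1,[0,-0.01,1],[0,0,0]],[1,[0,-0.01,1],[0,0,0]]]'
python3 -m inch '[[1,[0,0,0.1],[0,0,0]],[1,[0,0,0.2],[0,0,0]],[1,[0,0,0.27],[0,0,0]],[1,[0,0,0.29],[0,0,0]],[1,[0,0,0.29],[0,0,0]]]'
```

```text
t: 6.9
tcp_pos: [0.3983, 0.2744, 0.0412]
tool_rot: [1.0, 0.017, -0.003, 0.001]
force: [-0.4, -0.6, -1.6]
finger_gap: 0.491
t: 7.4
tcp_pos: [0.3997, 0.2765, 0.0142]
tool_rot: [1.0, 0.018, -0.0, 0.0]
force: [-0.6, 0.2, -1.3]
finger_gap: 0.494
```

```bash
python3 -m inch '[[1,[0,0,0.01],[0,0,0]],[1,[0,0,0.02],[0,0,0]],[1,[0,0,0.02],[0,0,0]]]'
python3 - <<'E'
from station import *
import cv2
im,d=snapshot("scene"); cv2.imwrite("pics/s5.png",cv2.resize(im[200:300,360:480],None,fx=5,fy=5,interpolation=2))
E
```

```text
t: 7.7
tcp_pos: [0.3998, 0.2766, 0.0125]
tool_rot: [1.0, 0.018, 0.0, -0.0]
force: [0.2, -0.2, -1.6]
finger_gap: 0.493
```

View pics/s5.png

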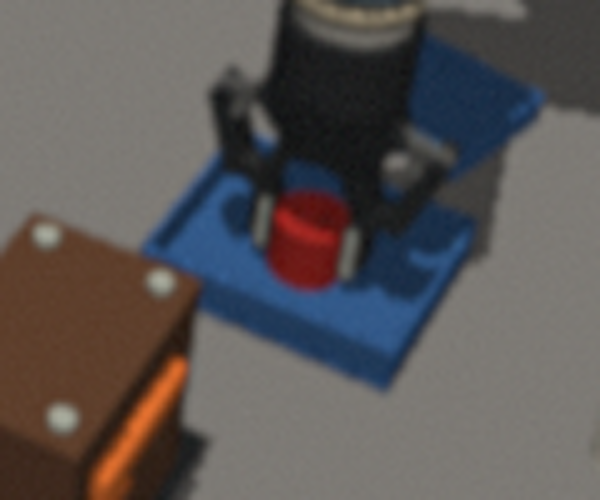

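The collar is held between the fingers inside the tray, almost on the floor. I'll lower it a little more until it touches.

```bash
python3 -m inch '[[1,[0,0,0.01],[0,0,0]],[1,[0,0,0.02],[0,0,0]],[1,[0,0,0.02],[0,0,0]]]'
python3 -m inch '[[1,[0,0,0.01],[0,0,0]],[1,[0,0,0.01],[0,0,0]]]'
```

```text
t: 8.05
tcp_pos: [0.3999, 0.2766, 0.0118]
tool_rot: [1.0, 0.018, 0.001, -0.0]
force: [-1.9, -0.8, 13.3]
finger_gap: 0.493
t: 8.25
tcp_pos: [0.3999, 0.2766, 0.0118]
tool_rot: [1.0, 0.018, 0.001, -0.0]
force: [-2.1, -1.2, 21.5]
finger_gap: 0.492
```

```bash
python3 -m inch '[[1,[0,0,-0.02],[0,0,0]],[1,[0,0,-0.02],[0,0,0]],[-0.5,[0,0,-0.02],[0,0,0]],[-0.5,[0,0,-0.02],[0,0,0]],[-0.5,[0,0,-0.02],[0,0,0]],[-0.5,[0,0,-0.02],[0,0,0]]]'
python3 -m inch '[[-0.5,[0,0,-0.15],[0,0,0]],[-0.5,[0,0,-0.4],[0,0,0]],[-0.6,[0,0,-0.7],[0,0,0]],[-1,[0,0,-1],[0,0,0]],[-1,[0,0,-1],[0,0,0]],[-1,[0,0,-1],[0,0,0]]]'
python3 - <<'E'
from h import *
s=sense(); ci=camera_info("wrist"); im,d=snapshot("wrist"); cv2.imwrite("pics/w6.png",im);Q=cloud("wrist",d,ci)
H,S,V=cv2.split(cv2.cvtColor(im,cv2.COLOR_BGR2HSV)); X,Y,Z=Q[...,0],Q[...,1],Q[...,2]
m=((H<6)|(H>174))&(S>150)&(np.hypot(X-.4,Y-.276)<.08)&(Z>.035); print(cv2.minEnclosingCircle(Q[m][:,:2].astype(np.float32)),np.median(Q[m][:,2]))
t=s["tcp_pos"]; print(t); M=R.from_quat(s["tool_rot"]).as_matrix(); print(M.T@(np.array([.645,-.072,.15])-t))
E
```

```text
t: 8.85
tcp_pos: [0.3996, 0.2764, 0.011]
tool_rot: [1.0, 0.018, -0.0, 0.0]
force: [0.0, -0.1, -0.2]
finger_gap: 0.746
t: 9.45
tcp_pos: [0.3999, 0.2766, 0.1117]
tool_rot: [1.0, 0.018, 0.001, -0.0]
force: [-0.3, 0.1, 0.6]
finger_gap: 1.0
((0.4010651707649231, 0.27656301856040955), 0.021754534915089607) 0.04418589004467857
[0.39991443 0.27656504 0.11173165]
[ 0.23271109  0.35696007 -0.038132  ]
```

View pics/w6.png

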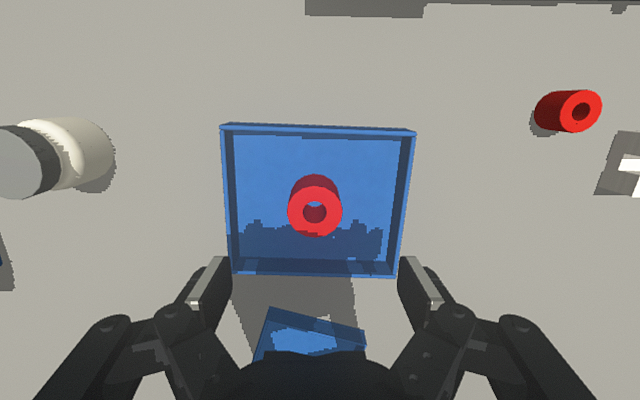

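The collar stands released at the tray's centre, seen at (315,212), with its top at 44 mm, so it is on the floor. Now to the knob.

```bash
python3 -m inch '[[-1,[0.1,0.3,-0.4],[0,0,0]],[-1,[0.3,0.6,-0.7],[0,0,0]],[-1,[0.5,0.9,-0.7],[0,0,0]]]'
python3 -m inch '[[-1,[0.3,0.4,0],[0,0,0]],[-1,[0.6,0.8,0],[0,0,0]]]'
python3 -m inch '[[-1,[0.3,0.4,0],[0,0,0]],[-1,[0.6,0.8,0],[0,0,0]]]'
python3 -m inch '[[-1,[0.3,0.4,0],[0,0,0]],[-1,[0.5,0.8,0],[0,0,0]],[-1,[0.5,0.8,0],[0,0,0]],[-1,[0.5,0.8,0],[0,0,0]],[-1,[0.5,0.8,0],[0,0,0]]]'
python3 - <<'E'
from h import *
s=sense(); ci=camera_info("wrist"); im,d=snapshot("wrist"); cv2.imwrite("pics/w7.png",im);np.savez("pics/w7.npz",im=im,d=d,K=ci["K"],origin=ci["origin"],orientation=ci["orientation"])
t=s["tcp_pos"]; print(t); M=R.from_quat(s["tool_rot"]).as_matrix(); print(M.T@(np.array([.645,-.072,.066])-t))
E
python3 wm.py pics/w7.npz | grep -E "knob|orange"
```

```text
t: 9.8
tcp_pos: [0.4549, 0.1879, 0.1832]
tool_rot: [1.0, 0.018, 0.002, -0.0]
force: [1.3, 0.0, -0.5]
finger_gap: 0.998
t: 10.0
tcp_pos: [0.5155, 0.1092, 0.18]
tool_rot: [1.0, 0.018, -0.001, -0.0]
force: [0.3, 0.8, 0.3]
finger_gap: 1.0
t: 10.2
tcp_pos: [0.5784, 0.0309, 0.1793]
tool_rot: [1.0, 0.017, -0.002, -0.0]
force: [0.8, 0.5, 0.4]
finger_gap: 0.997
t: 10.7
tcp_pos: [0.6295, -0.0445, 0.1796]
tool_rot: [1.0, 0.018, -0.002, -0.001]
force: [-0.0, 1.3, 1.1]
finger_gap: 0.997
[ 0.62953428 -0.0445456   0.1795852 ]
[0.01494323 0.02816256 0.11348171]
knob 911 [ 0.6458 -0.072   0.1032] z 0.1033 ((0.6453230381011963, -0.0721440464258194), (0.02404645085334778, 0.023439500480890274), 2.2369883060455322)
orange 1459 [0.6965 0.0708 0.0228] z 0.0232 ((0.7008010745048523, 0.07174669206142426), (0.05189764127135277, 0.06073126941919327), 2.0495779514312744)
orangetop 1361 [0.6968 0.0708 0.0235] z 0.0234 ((0.70201575756073, 0.06935649365186691), (0.049690600484609604, 0.056034065783023834), 1.8573585748672485)
```

View pics/w7.png

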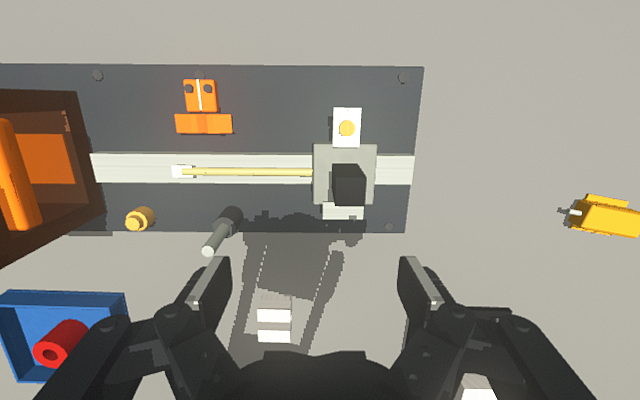

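```bash
python3 -m inch '[[-1,[0.15,0.28,0.1],[0,0,0]],[-1,[0.15,0.28,0.3],[0,0,0]],[-1,[0.15,0.28,0.5],[0,0,0]],[-1,[0.15,0.28,0.5],[0,0,0]]]'
python3 - <<'E'
from h import *
s=sense();t=s["tcp_pos"]; print(t); M=R.from_quat(s["tool_rot"]).as_matrix(); print(M.T@(np.array([.645,-.072,.066])-t), M[:,0])
E
```

```text
t: 11.15
tcp_pos: [0.6442, -0.0709, 0.1283]
tool_rot: [1.0, 0.018, -0.004, -0.001]
force: [-0.5, 1.0, 0.4]
finger_gap: 0.999
[ 0.64418332 -0.07092174  0.12830021]
[0.00122543 0.00126415 0.06229001] [ 0.99929777  0.03677013 -0.00720651]
```

```bash
python3 -m inch '[[-1,[0,0.01,0.3],[0,0,0]],[-1,[0,0.01,0.55],[0,0,0]],[-1,[0,0.01,0.62],[0,0,0]],[-1,[0,0.01,0.62],[0,0,0]],[-1,[0,0.01,0.62],[0,0,0]]]'
python3 -m inch '[[0.5,[0,0,0],[0,0,0]],[1,[0,0,0],[0,0,0]],[1,[0,0,0],[0,0,0]],[1,[0,0,0],[0,0,0]],[1,[0,0,0],[0,0,0]],[1,[0,0,0],[0,0,0]],[1,[0,0,0],[0,0,0]],[1,[0,0,0],[0,0,0]]]' 40
python3 - <<'E'
from h import *
s=sense();print(s["tcp_pos"],s["force"],s["finger_gap"])
im,d=snapshot("wrist"); cv2.imwrite("pics/w8.png",im)
E
```

```text
t: 11.65
tcp_pos: [0.6481, -0.0738, 0.0708]
tool_rot: [1.0, 0.018, 0.001, 0.0]
force: [0.6, -0.1, -0.1]
finger_gap: 0.999
t: 12.45
tcp_pos: [0.6474, -0.074, 0.0699]
tool_rot: [1.0, 0.017, 0.0, -0.0]
force: [-1.5, 0.3, 4.6]
finger_gap: 0.277
[ 0.64736949 -0.07397779  0.06986108] [-1.50807429  0.29811487  4.57671471] 0.2766792636059888
```

View pics/w8.png

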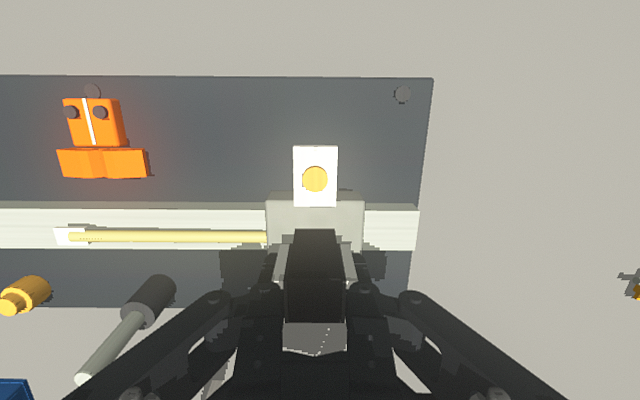

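```bash
python3 -m inch '[[1,[0,-0.1,0],[0,0,0]],[1,[0,-0.25,0],[0,0,0]],[1,[0,-0.4,0],[0,0,0]],[1,[0,-0.55,0],[0,0,0]],[1,[0,-0.7,0],[0,0,0]],[1,[0,-0.85,0],[0,0,0]],[1,[0,-0.95,0],[0,0,0]],[1,[0,-1,0],[0,0,0]],[1,[0,-1,0],[0,0,0]],[1,[0,-1,0],[0,0,0]]]'
cat > n.py <<'E'
from h import *
import sys
s=sense();ci=camera_info("wrist");im,d=snapshot("wrist"); cv2.imwrite(sys.argv[1],im); Q=cloud("wrist",d,ci)
print(s["tcp_pos"],s["force"],s["finger_gap"])
H,S,V=cv2.split(cv2.cvtColor(im,cv2.COLOR_BGR2HSV)); X,Y,Z=Q[...,0],Q[...,1],Q[...,2]
b=np.array([-np.sin(.034),np.cos(.034)])
og=(H>4)&(H<16)&(S>150)&(abs(X-.7)<.04)&(abs(Y-.07)<.05)&(Z<.035)
r=cv2.minAreaRect(Q[og][:,:2].astype(np.float32)); print("orange",r)
w=(S<90)&(V>170)&(X>.699)&(X<.724)&(abs(Y-.07)<.02)&(Z<.03)&(Z>.012); p=Q[w][:,:2]; print("line",len(p), p.mean(0), (p@b).mean(), "bench-y")
br=(H>=17)&(H<32)&(S>120)&(Z>.04)&(Z<.075)&(abs(X-.69)<.03); p=Q[br][:,:2]; c,rad=cv2.minEnclosingCircle(p.astype(np.float32)); print("plunger",len(p),c,rad,np.dot(c,b))
E
python3 n.py pics/w9.png
```

```text
t: 13.5
tcp_pos: [0.6445, 0.0271, 0.0698]
tool_rot: [1.0, 0.018, 0.001, -0.0]
force: [0.7, 1.5, 5.6]
finger_gap: 0.275
[0.64448888 0.0270563  0.06983682] [0.66420417 1.53375067 5.63215477] 0.2752159853675717
orange ((0.6999531388282776, 0.0722467377781868), (0.053899411112070084, 0.05648704990744591), 0.5767025947570801)
line 148 [0.71177894 0.06980438] 0.045568211326625724 bench-y
plunger 488 (0.6867912411689758, 0.02836040034890175) 0.007646285928785801 0.004997606097278935
```

View pics/w9.png

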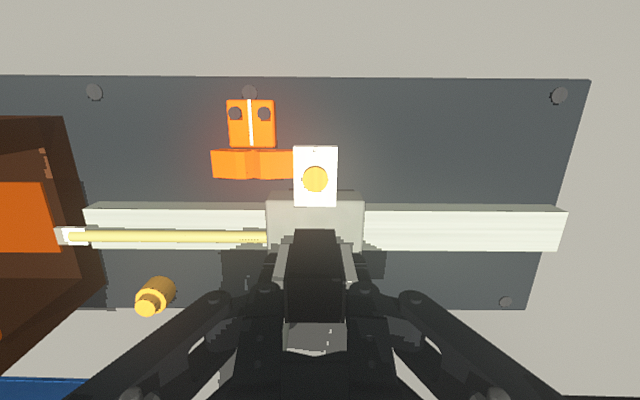

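```bash
python3 -m inch '[[1,[0,-0.05,0],[0,0,0]],[1,[0,-0.1,0],[0,0,0]],[1,[0,-0.15,0],[0,0,0]],[1,[0,-0.2,0],[0,0,0]],[1,[0,-0.25,0],[0,0,0]],[1,[0,-0.3,0],[0,0,0]],[1,[0,-0.35,0],[0,0,0]],[1,[0,-0.38,0],[0,0,0]],[1,[0,-0.405,0],[0,0,0]],[1,[0,-0.405,0],[0,0,0]],[1,[0,-0.405,0],[0,0,0]],[1,[0,-0.405,0],[0,0,0]],[1,[0,-0.405,0],[0,0,0]]]'
python3 n.py pics/w10.png
```

```text
t: 14.85
tcp_pos: [0.6433, 0.0676, 0.0698]
tool_rot: [1.0, 0.017, 0.001, -0.001]
force: [1.4, 2.6, 4.7]
finger_gap: 0.277
[0.6433322  0.06762859 0.06984557] [1.40873555 2.56924241 4.7491412 ] 0.27667631866742454
orange ((0.6999350190162659, 0.07012545317411423), (0.053141187876462936, 0.05740855261683464), 1.9724109172821045)
line 159 [0.71180485 0.06969876] 0.04546177379625223 bench-y
plunger 479 (0.6852248907089233, 0.06876467168331146) 0.007849294692277908 0.04543177166810252
```

View pics/w10.png

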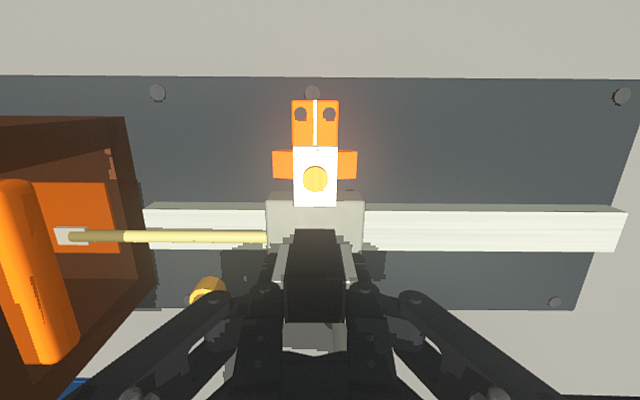

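```bash
for c in 1; do python3 -m inch '[[1,[0,-0.015,0],[0,0,0]],[1,[0,-0.015,0],[0,0,0]],[1,[0,-0.015,0],[0,0,0]],[1,[0,-0.015,0],[0,0,0]]]' | sed -n '2p;4p'
python3 -m inch '[[1,[0,0.015,0],[0,0,0]],[1,[0,0.015,0],[0,0,0]],[1,[0,0.015,0],[0,0,0]],[1,[0,0.015,0],[0,0,0]]]'| sed -n '2p;4p'
python3 -m inch '[[1,[0,0.015,0],[0,0,0]],[1,[0,0.015,0],[0,0,0]],[1,[0,0.015,0],[0,0,0]],[1,[0,0.015,0],[0,0,0]]]'| sed -n '2p;4p'
python3 -m inch '[[1,[0,-0.015,0],[0,0,0]],[1,[0,-0.015,0],[0,0,0]],[1,[0,-0.015,0],[0,0,0]],[1,[0,-0.015,0],[0,0,0]]]'| sed -n '2p;4p'; done
```

```text
tcp_pos: [0.6433, 0.0681, 0.0699]
force: [0.8, -0.7, 5.6]
tcp_pos: [0.6433, 0.0677, 0.0699]
force: [1.9, 2.2, 5.3]
tcp_pos: [0.6434, 0.0673, 0.0699]
force: [1.4, 6.3, 5.0]
tcp_pos: [0.6434, 0.0676, 0.0699]
force: [1.9, 2.2, 5.0]
```

Small moves both ways are resisted, so the ball is seated. I'll nudge about 1 mm to balance the force, then check the whole scene.

```bash
python3 -m inch '[[1,[0,-0.01,0],[0,0,0]],[1,[0,-0.01,0],[0,0,0]],[1,[0,-0.01,0],[0,0,0]],[1,[0,-0.01,0],[0,0,0]],[1,[0,-0.01,0],[0,0,0]],[1,[0,-0.01,0],[0,0,0]]]'
python3 n.py pics/w11.png
python3 - <<'E'
from h import *
im,d=snapshot("scene"); cv2.imwrite("pics/s11.png",im); Q=cloud("scene",d)
H,S,V=cv2.split(cv2.cvtColor(im,cv2.COLOR_BGR2HSV)); X,Y,Z=Q[...,0],Q[...,1],Q[...,2]
m=((H<6)|(H>174))&(S>150)&(np.hypot(X-.4,Y-.276)<.08); print(m.sum(),Q[m].max(0),Q[m].min(0))
g=(H>14)&(H<26)&(S>120)&(V>120)&(Z>0)&(Z<.05)&(X>.5); c,l,s,ce=cv2.connectedComponentsWithStats(g.astype(np.uint8))
for i in range(1,c):
    if s[i,4]>25: print(ce[i],np.median(Q[l==i],0))
E
```

```text
t: 17.1
tcp_pos: [0.6433, 0.0679, 0.0699]
tool_rot: [1.0, 0.018, 0.001, -0.0]
force: [0.8, 0.1, 4.5]
finger_gap: 0.273
[0.6433341  0.06787135 0.06985342] [0.81774134 0.14265592 4.46634239] 0.27270207872005797
orange ((0.6999508142471313, 0.06994198262691498), (0.053436730057001114, 0.05745403841137886), 1.2913867235183716)
line 160 [0.71179227 0.06988276] 0.04564609441665467 bench-y
plunger 485 (0.6851864457130432, 0.06873024255037308) 0.007841667160391808 0.04539866931132014
232 [0.42351182 0.29864936 0.04808434] [0.38320614 0.25980574 0.00913346]
[211.89595376 207.95375723] [ 0.60353798 -0.37600757  0.02231494]
[447.61396304 330.9137577 ] [0.62107902 0.43549592 0.02334913]
```

View pics/s11.png

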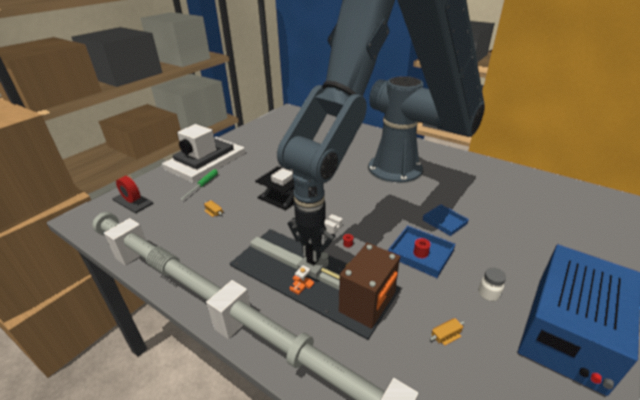

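The collar stands in the large tray at (422,247), the gripper is on the knob at (312,250) with the carriage at the index block, and the bystanders look unchanged. Handing in.

```bash
python3 -c "
from station import *
print(sign_off())"
```

```text
the job is handed in; nothing more can be done
None
```

I lifted the red collar off its post and set it down in the larger blue tray. I then gripped the knob at 40 N, slid the carriage into the notch and handed the job in at about 17 s, still gripping.

- **Collar:** After release it was upright near the tray's centre, with its top 44 mm above the table, so it is on the tray floor. It was still there in the last scene picture.
- **Carriage:** The plunger measured within about 0.3 mm of the index line along the rail. Moves of about 1.5 mm commanded to either side were met with restoring force. I nudged the arm until the force along the rail was about 0.1 N.
- **Grip:** The jaws held at 27% opening, which matches the 24 mm knob. I could not measure the force on each half of the knob separately.
- **Bystanders:** In the last scene picture both resistors measured within 2 mm of their starting positions. The other loose things I judged by eye only; they looked unmoved there, except that the brass spacer was hidden behind the magnet and was last seen in the wrist views.

No check failed. The only leftover was a steady upward force of about 4.5 N on the tool, which was there from when I gripped the knob.

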